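# Hang the long-bar relay module on the bench hooks

## Robot

A 6-joint arm with a two-finger parallel gripper is mounted at the origin on the work surface. World frame = base frame: x ahead of the robot, y to its left, z up, the work surface at z = 0. Lengths are in m, angles in rad, forces in N, time in s.
With the tool pointing down it reaches from about 0.35 to 1 m from the base axis. Payload 7.1 kg.
Tool frame: the origin (TCP) lies midway between the tips of the shut fingers; the grasp point (between the pads) lies 19 mm behind it; z points along the fingers, y is the direction in which the jaws open and shut (so a half turn about z gives the same grasp; the last joint's range is limited). The gripper opens to 85 mm and grips with 20 to 120 N. Pads are 22 mm wide; open, the fingers measure 114 mm over their backs; the gripper's body (76 mm by 85 mm) begins 54 mm behind the grasp point. The pads swing forward as they close: fully open they stand 13 mm farther back than shut.
Start: joints at [1.165, 0.423, 1.63, -0, 1.089, -0.019], TCP at [0.236, 0.579, 0.231] pointing down, gripper open.
Joint ranges: [-3, 3], [-0.9, 2.11], [0.09, 2.58], [-1.31, 4.45], [0.11, 2.69], [-2.54, 2.54]. Speed limits (rad/s): [2.39, 2.39, 3.01, 3.14, 3.14, 3.14].

## Interface

Orientations are given as a unit quaternion [x, y, z, w].
In Python, from bench import readout, camera, sign_off gives the robot as it stands. The module is installed in compiled form; this text tells all that it offers.
- The arm moves only by the tool move_arm, never from a script. Its argument "motion" is text: rows parted by semicolons, each of 7 numbers parted by spaces: the shift along the tool's x, y, z in cm, then the turn, a rotation vector about the tool's x, y, z in degrees, then the opening, from -1 (shut) to 1 (fully open). In form: tx ty tz rx ry rz fingers; .... A call has exactly 10 rows; each row shifts and turns the commanded pose from where the row before left it, along the tool's axes as they then stand; what a row does not reach is not made up. A row lasts 1/10 s, in which the tool goes at most 50 mm and 8.59 degrees, less where a joint would pass 70% of its speed; a pose out of reach is approached as far as the arm can. A call with a gripper value outside its range is refused whole. The fingers move at their own pace and stop on an object; "newtons" is the grip in N (left out, the last holds). Time passes only in rows, so rows that do not move let the fingers close, or fill a call up. It gives the time, the measured TCP pose, the force and the opening at its end, in the units of the state.
- readout.sense(): the state, without advancing time (a new reading comes with each control period).
- camera(name): name is "scene" or "top" or "wrist"; returns a dict with "color" (480x640x3 uint8, red, green, blue), "fx", "fy", "cx", "cy" (pixels), "k1" (the pictures are not rectified: a ray, as slopes to the right and down, at radius r is drawn at 1 + k1 r^2 times it, then the intrinsics apply), "xyz" and "orientation" of the camera in the world. Camera axes: x right, y down, z forward; pixel columns grow to the right and rows downward; lengths in m; the calibration is good to about 2 mm. A picture is of the moment at which its call begins. There is no depth.
- sign_off(): hands the job in, once; it reports no verdict.
The state is a dict: "t": time; "joint_pos": joint angles; "qd": joint speeds; "joint_efforts": joint torques, N m; "tool_pos": TCP position; "orientation": TCP orientation; "contact_force": force on the tool from outside, world axes, zero at the start; "moment": the same for the moment, N m; "gripper_width": finger opening in m.
Only numpy, scipy, OpenCV 4.12 (cv2) and the standard library are available. Lean on these libraries where they do the work, as an engineer would, in place of code of your own. Each camera call takes 0.05 s, during which the arm holds its last target. There are 200 camera calls.

## Task

Two relay modules stand on the lab bench. Pick up the one with the long hanger bar and hang it by the bar on both hooks of the aluminium stand, one hook on either side of its board: lower it until the bar sits down in both hooks, and only then let go. Leave the module with the short bar standing where it is.

Things in the scene. Friction and masses are not known exactly. Their poses are not given: they have to be found in the camera images.
- long_module: module to hang, 0.3 to 0.65 kg: grey board 160 mm wide, 75 mm high, white and grey relays on its -x side, on a dark foot 160 x 70 mm. Above it, on two straps at y = +-68 mm, a square 12 mm aluminium hanger bar, 320 mm long along y, 80 mm past the board each end. Origin: centre of the foot's underside, z up. Bar over the origin, z = 103 to 115 mm; 28 mm gap under it
- short_module: module to leave alone, about 0.4 kg: grey board 150 mm wide, 75 mm high, white and grey relays on its -x side, on a dark foot 150 x 70 mm. Above it, on two straps at y = +-63 mm, a square 12 mm aluminium hanger bar, 200 mm long along y, 25 mm past the board each end. Origin: centre of the foot's underside, z up. Bar over the origin, z = 103 to 115 mm; 28 mm gap under it
- hook_left: fixed upturned hook of 10 mm steel rod, the stand's left (+y) one. Origin: its seat, the top of its flat bottom, 155 mm above the table; z up. The seats are 240 mm apart along y. Along x the bottom is flat for 24 mm, then rises to the free tip (26 mm to -x, 25 mm above the seat) and to the arm (26 mm to +x, 22 mm above), which runs back to a post 100 mm behind, 180 mm tall. Turns with the stand
- hook_right: fixed upturned hook of 10 mm steel rod, the stand's right (-y) one. Origin: its seat, the top of its flat bottom, 155 mm above the table; z up. The seats are 240 mm apart along y. Along x the bottom is flat for 24 mm, then rises to the free tip (26 mm to -x, 25 mm above the seat) and to the arm (26 mm to +x, 22 mm above), which runs back to a post 100 mm behind, 180 mm tall. Turns with the stand

How it is judged:
By the outcome, as a careful person would: the job done as asked, in the order asked, and still so for the second after the job is handed in, with the robot touching nothing.
It also fails if it takes over 35 s, if anything falls off the work surface, if the arm or the gripper's body presses on something with over 40 N, if the wrist force passes 120 N, or if a joint passes its speed limit or range.

## Working session

There is one attempt and no reset: what is moved stays moved. The work goes in short steps, Python scripts to look and compute and a tool call to move; the robot and the scene stay as the last step left them, time stands still between calls to the robot, and variables do not carry over. Pictures are saved under pics/ and viewed, about 8 in all and at most 12, crops included, and the job is handed in when it is done.

Besides the shell and the picture viewer there is one more tool, called after "Request:" as name(argument=value, ...), one argument or row to a line, values as JSON. move_arm: Moves the arm, as the interface text tells. Its arguments: {"type":"object","properties":{"motion":{"type":"string"},"newtons":{"type":"number"}},"required":["motion"]}

```bash
mkdir -p pics; cat > h.py <<'E'
import numpy as np, cv2, json
from scipy.spatial.transform import Rotation as R
from bench import readout, camera, sign_off
def snap(n,f):
    c=camera(n); cv2.imwrite(f'pics/{f}.png',c['color'][:,:,::-1]); 
    c={k:(v if k=='color' else np.array(v).tolist()) for k,v in c.items()}
    json.dump({k:v for k,v in c.items() if k!='color'},open(f'pics/{f}.json','w')); return c
def load(f): return json.load(open(f'pics/{f}.json'))
def K(c): return np.array([[c['fx'],0,c['cx']],[0,c['fy'],c['cy']],[0,0,1]])
def ray(c,p):
    # r-dist: x_d = x(1+k1 r^2)
    u=cv2.undistortPoints(np.array([[p]],float),K(c),np.array([c['k1'],0,0,0]))[0,0]
    return R.from_quat(c['orientation']).apply([u[0],u[1],1])
def atz(c,p,z):
    d=ray(c,p); o=np.array(c['xyz']); return o+d*(z-o[2])/d[2]
def proj(c,P):
    P=np.atleast_2d(P); r=R.from_quat(c['orientation']).inv()
    q=r.apply(P-np.array(c['xyz'])); x=q[:,:2]/q[:,2:]; x=x*(1+c['k1']*(x**2).sum(1,keepdims=True))
    return x*[c['fx'],c['fy']]+[c['cx'],c['cy']]
E
python3 - <<'E'
from h import *
a=snap('top','top0'); b=snap('scene','sc0')
for c in(a,b): print({k:v for k,v in c.items() if k!='color'})
print(readout.sense())
E
```

```text
{'fx': 511.3063307673935, 'fy': 511.3063307673935, 'cx': 322.94934579228897, 'cy': 231.23764091232857, 'k1': -0.07475347487488261, 'xyz': [0.42353674463389845, 0.026254151445137118, 1.047683777838606], 'orientation': [-0.7054815987419305, 0.7060219390018776, -0.03823215417735136, 0.04865221342876213]}
{'fx': 532.6491511503124, 'fy': 532.6491511503124, 'cx': 309.2196546532986, 'cy': 236.25581030210753, 'k1': -0.1387132555838913, 'xyz': [0.9871052727885785, -0.568251286604347, 0.984923743849457], 'orientation': [0.8919613741341909, 0.282659530601074, -0.11042992867102426, -0.3351324031882607]}
{'t': 0.1, 'joint_pos': array([ 1.16500715e+00,  4.23792879e-01,  1.63060665e+00,  1.13182622e-05,
        1.08860372e+00, -1.90149556e-02]), 'qd': array([-7.76520329e-04, -1.98091559e-03, -1.58517863e-03,  1.71013751e-03,
       -2.06073180e-03, -9.67004646e-05]), 'joint_efforts': array([-9.85571351e-04, -5.58423650e+01, -2.82440722e+01,  3.90245054e-05,
        3.04656249e-03,  4.95984992e-06]), 'tool_pos': array([0.23553886, 0.57838514, 0.23060838]), 'orientation': array([ 1.92186492e-01,  9.81358169e-01, -6.88391141e-04, -1.53582190e-04]), 'contact_force': array([0.23256081, 0.20531876, 0.04222769]), 'moment': array([-0.00313583,  0.03062738, -0.01686736]), 'gripper_width': 0.08547886400964677}
```

View pics/top0.png

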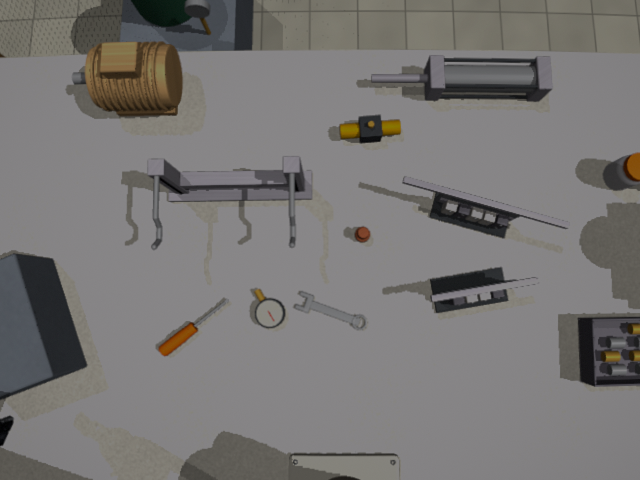

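View pics/sc0.png

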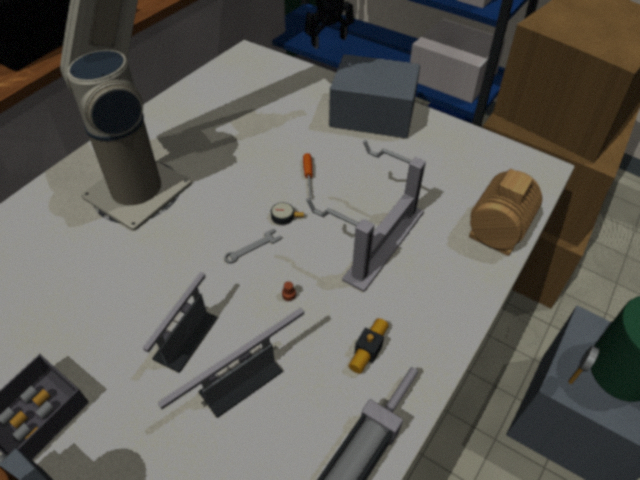

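The top view shows the long bar from (404,180) to (566,226), and the short one at (432,297)-(537,281). The hook tips are near (155,245) and (292,243). I'll enlarge both for closer reading.

```bash
python3 - <<'E'
import cv2,numpy as np
t=cv2.imread('pics/top0.png'); s=cv2.imread('pics/sc0.png')
def crop(im,x,y,w,h,f): return cv2.resize(im[y:y+h,x:x+w],None,fx=f,fy=f,interpolation=cv2.INTER_CUBIC)
a=crop(t,395,165,200,75,4); b=crop(t,135,145,200,110,3);c=crop(s,150,300,170,125,4)
cv2.imwrite('pics/c1.png',np.vstack([a,cv2.copyMakeBorder(crop(t,140,150,200,75,4),0,0,0,0,0)]))
top=np.vstack([crop(t,395,165,200,75,4), np.hstack([crop(t,140,225,100,30,4),crop(t,240,225,100,30,4)]), np.hstack([crop(t,140,145,100,40,4),crop(t,240,145,100,40,4)])])
cv2.imwrite('pics/c1.png',top)
cv2.imwrite('pics/c2.png',np.hstack([crop(s,150,300,170,130,4)[:520,:],][:1]+[]))
cv2.imwrite('pics/c2.png',np.vstack([cv2.copyMakeBorder(crop(s,155,300,160,115,3),0,0,0,320-0,0),crop(s,300,135,200,80,4)[:,:800]]))
E
```

```text
(no output)
```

View pics/c1.png

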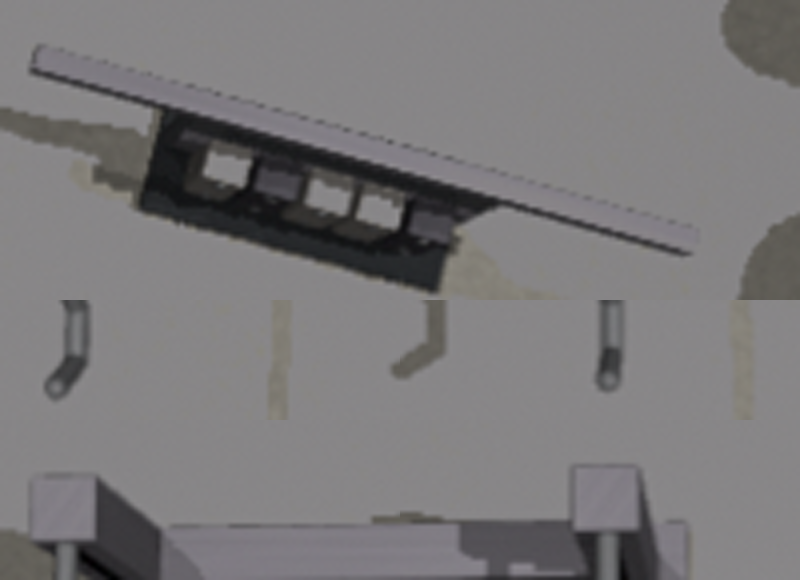

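View pics/c2.png

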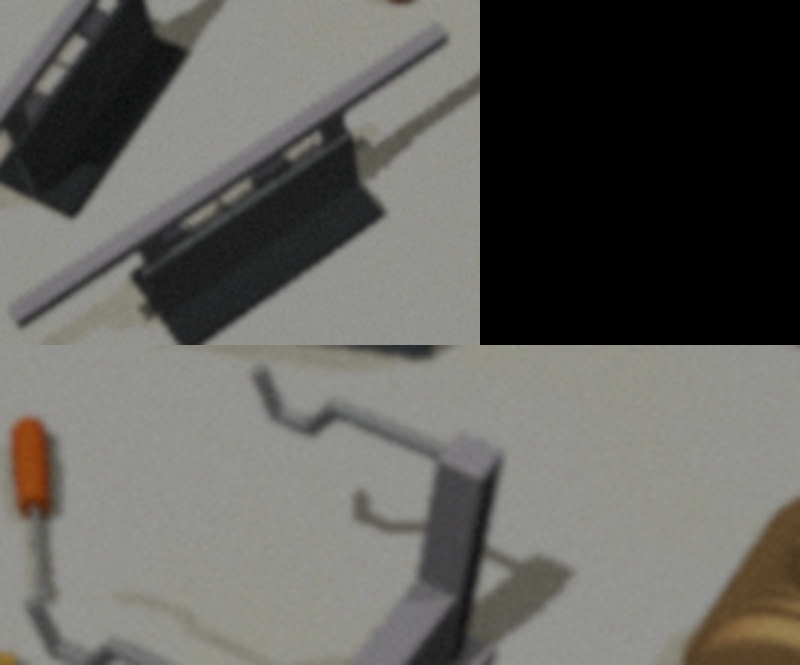

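The crops give these positions (full-image pixels):
- **Bar ends, top view:** (403.2,179.2) and (568.7,225.2).
- **Bar ends, scene view:** (302.3,311.7) and (160.7,404.3).
- **Hook tips, top view:** (153.7,247) and (292,245).
- **Post tops, top view:** (156,167) and (291,164).

```bash
python3 - <<'E'
from h import *
t=load('top0');s=load('sc0')
for n,c,p,z in [('barL top',t,(403.2,179.2),.115),('barR top',t,(568.7,225.2),.115),('barL sc',s,(302.3,311.7),.115),('barR sc',s,(160.7,404.3),.115),
 ('tipL',t,(153.7,246.8),.18),('tipR',t,(292,244.8),.18),('postL',t,(156,167),.18),('postR',t,(291.2,164.1),.18),('tipL sc',s,(365.4,141.2),.18),('postL sc',s,(417.4,163),.18),
 ('shortL',t,(432,297),.115),('shortR',t,(537,281),.115)]:
    print(n,atz(c,p,z).round(4))
E
```

```text
barL top [ 0.6362 -0.1094  0.115 ]
barR top [ 0.5494 -0.4173  0.115 ]
barL sc [ 0.6411 -0.1146  0.115 ]
barR sc [ 0.5528 -0.4142  0.115 ]
tipL [0.5042 0.3313 0.18  ]
tipR [0.5075 0.0919 0.18  ]
postL [0.6453 0.3334 0.18  ]
postR [0.6488 0.0944 0.18  ]
tipL sc [0.5077 0.3308 0.18  ]
postL sc [0.6473 0.332  0.18  ]
shortL [ 0.4184 -0.1576  0.115 ]
shortR [ 0.4464 -0.3519  0.115 ]
```

```bash
cat >> h.py <<'E'
def plan(P,ang,n):
    """rows from measured pose to TCP P, tool down, jaw axis y at world angle ang deg; pure tool-axis steps"""
    s=readout.sense(); p=np.array(s['tool_pos']); r=R.from_quat(s['orientation'])
    tgt=R.from_matrix(np.array([[np.sin(a:=np.radians(ang)),np.cos(a),0],[-np.cos(a),np.sin(a),0],[0,0,-1]]))
    w=(tgt*r.inv()).as_rotvec()/n; dp=(np.array(P)-p)/n
    print('now',p.round(4),'jaw',round(np.degrees(np.arctan2(*r.as_matrix()[[1,0],1])),2),'z',r.as_matrix()[:,2].round(4),'F',s['contact_force'].round(1),'w',s['gripper_width'],'t',s['t'])
    for i in range(n):
        print(*(r.inv().apply(dp)*100).round(2),*np.degrees(r.inv().apply(w)).round(2)); r=R.from_rotvec(w)*r
E
python3 -c "
from h import *
plan([.595,-.264,.24],-15.9,20)"
```

```text
Traceback (most recent call last):
  File "h.py", line 23, in plan
    tgt=R.from_matrix(np.array([[np.sin(a:=np.radians(ang)),np.cos(a),0],[-np.cos(a),np.sin(a),0],[0,0,-1]]))
  File "scipy/spatial/transform/_rotation.pyx", line 1143, in scipy.spatial.transform._rotation.Rotation.from_matrix
ValueError: Non-positive determinant (left-handed or null coordinate frame) in rotation matrix 0: [[-0.27395922  0.96174131  0.        ]
 [-0.96174131 -0.27395922  0.        ]
 [ 0.          0.         -1.        ]].
```

```bash
sed -i 's/\[\[np.sin(a:=np.radians(ang)),np.cos(a),0\],\[-np.cos(a),/[[-np.sin(a:=np.radians(ang)),np.cos(a),0],[np.cos(a),/' h.py
python3 -c "
from h import *
plan([.595,-.264,.26],-15.9,20)"
```

```text
now [0.2355 0.5784 0.2306] jaw 67.84 z [-6.0e-04 -1.3e-03 -1.0e+00] F [0.2 0.2 0. ] w 0.08547886400964677 t 0.1
-3.25 -3.22 -0.14 -0.0 0.0 4.19
-3.48 -2.98 -0.14 -0.0 0.0 4.19
-3.69 -2.71 -0.14 -0.0 0.0 4.19
-3.88 -2.44 -0.14 -0.0 0.0 4.19
-4.04 -2.15 -0.14 -0.0 0.0 4.19
-4.19 -1.85 -0.14 -0.0 0.0 4.19
-4.31 -1.54 -0.14 -0.0 0.0 4.19
-4.41 -1.22 -0.14 -0.0 0.0 4.19
-4.49 -0.89 -0.15 -0.0 0.0 4.19
-4.54 -0.56 -0.15 -0.0 0.0 4.19
-4.57 -0.23 -0.15 -0.0 0.0 4.19
-4.58 0.11 -0.15 -0.0 0.0 4.19
-4.56 0.44 -0.15 -0.0 0.0 4.19
-4.51 0.77 -0.15 -0.0 0.0 4.19
-4.45 1.1 -0.15 -0.0 0.0 4.19
-4.35 1.42 -0.15 -0.0 0.0 4.19
-4.24 1.73 -0.15 -0.0 0.0 4.19
-4.1 2.04 -0.15 -0.0 0.0 4.19
-3.94 2.33 -0.15 -0.0 0.0 4.19
-3.76 2.61 -0.15 -0.0 0.0 4.19
```

Request:
move_arm(
  motion="-3.2 -3.2 -0.5 0 0 4.2 1;-3.5 -3 -0.5 0 0 4.2 1;-3.7 -2.7 -0.5 0 0 4.2 1;-3.9 -2.4 -0.5 0 0 4.2 1;-4 -2.1 -0.5 0 0 4.2 1;-4.2 -1.8 -0.5 0 0 4.2 1;-4.3 -1.5 0 0 0 4.2 1;-4.4 -1.2 0 0 0 4.2 1;-4.5 -0.9 0 0 0 4.2 1;-4.5 -0.6 0 0 0 4.2 1",
)

```text
t: 1.1
tool_pos: [0.4155, 0.1576, 0.2613]
orientation: [0.532, 0.847, 0.0, 0.0]
contact_force: [0.5, 1.0, -0.5]
gripper_width: 0.0854
```

Request:
move_arm(
  motion="-4.6 -0.2 0 0 0 4.2 1;-4.6 0.1 0 0 0 4.2 1;-4.6 0.4 0 0 0 4.2 1;-4.5 0.8 0 0 0 4.2 1;-4.4 1.1 0 0 0 4.2 1;-4.3 1.4 0 0 0 4.2 1;-4.2 1.7 0 0 0 4.2 1;-4.1 2 0 0 0 4.2 1;-3.9 2.3 0 0 0 4.2 1;-3 2 0 0 0 4 1",
)

```text
t: 2.1
tool_pos: [0.5886, -0.255, 0.2608]
orientation: [0.8, 0.6, -0.0, -0.0]
contact_force: [-0.1, 0.5, -0.6]
gripper_width: 0.0855
```

```bash
python3 -c "
from h import *
c=snap('wrist','w1')
print({k:v for k,v in c.items() if k!='color'})
# predicted ends
print(proj(c,[[.6375,-.111,.115],[.551,-.416,.115],[.594,-.264,.115]]).round(1))
plan([.595,-.264,.16],-15.9,10)"
```

```text
{'fx': 368.27345737922315, 'fy': 368.27345737922315, 'cx': 319.4534645154881, 'cy': 243.42574012023792, 'k1': 0.018347474492005498, 'xyz': [0.6118233390488774, -0.17633142300470356, 0.4038072286192292], 'orientation': [0.9768847186207191, -0.13889586536980364, -0.02283037043462159, 0.16088181778656602]}
[[328.9   8.8]
 [328.2 391.5]
 [328.3 233.5]]
now [ 0.5903 -0.2593  0.2609] jaw -16.48 z [ 0.0017 -0.0029 -1.    ] F [ 0.7 -2.5  1.8] w 0.08561630092270406 t 2.15
-0.03 0.06 1.01 0.01 0.01 -0.06
-0.03 0.06 1.01 0.01 0.01 -0.06
-0.03 0.06 1.01 0.01 0.01 -0.06
-0.03 0.06 1.01 0.01 0.01 -0.06
-0.03 0.06 1.01 0.01 0.01 -0.06
-0.03 0.06 1.01 0.01 0.01 -0.06
-0.03 0.06 1.01 0.01 0.01 -0.06
-0.03 0.06 1.01 0.01 0.01 -0.06
-0.03 0.06 1.01 0.01 0.01 -0.06
-0.03 0.06 1.01 0.01 0.01 -0.06
```

View pics/w1.png

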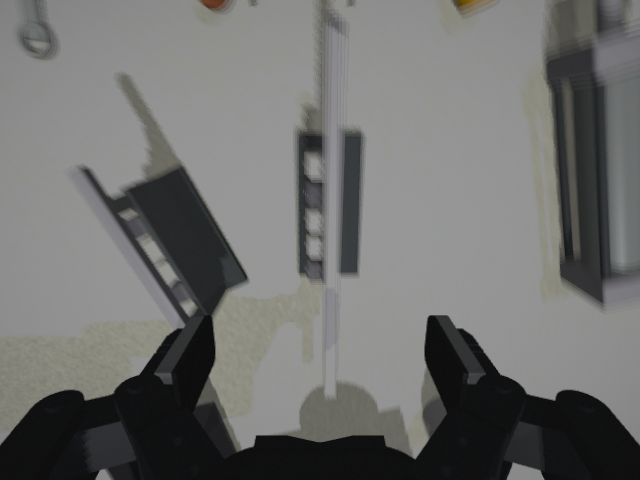

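The wrist view shows the long bar running vertically through the image from (334,18) to (331,395), and the jaws straddle it. It lies within about 4 mm of the estimate, so I'll descend and grip.

Request:
move_arm(
  motion="-0.1 0.2 1.5 0 0 0 1;-0.1 0.2 2 0 0 0 1;-0.1 0.2 2 0 0 0 1;-0.1 0.1 2 0 0 0 1;0 0 2 0 0 0 1;0 0 2 0 0 0 1;0 0 2 0 0 0 1;0 0 1.5 0 0 0 1;0 0 1.5 0 0 0 1;0 0 0.5 0 0 0 1",
)

```text
t: 3.15
tool_pos: [0.5927, -0.2573, 0.0893]
orientation: [0.798, 0.602, -0.001, -0.001]
contact_force: [-0.1, -0.3, 0.8]
gripper_width: 0.085
```

Request:
move_arm(
  motion="0 0 0 0 0 0 0.4;0 0 0 0 0 0 0;0 0 0 0 0 0 -0.3;0 0 0 0 0 0 -0.5;0 0 0 0 0 0 -0.7;0 0 0 0 0 0 -1;0 0 0 0 0 0 -1;0 0 0 0 0 0 -1;0 0 0 0 0 0 -1;0 0 0 0 0 0 -1",
  newtons=70,
)

```text
t: 4.15
tool_pos: [0.5947, -0.2586, 0.092]
orientation: [0.798, 0.602, 0.0, 0.001]
contact_force: [3.9, -0.5, 5.4]
gripper_width: 0.0106
```

Request:
move_arm(
  motion="0 0 -0.3 0 0 0 -1;0 0 -0.6 0 0 0 -1;0 0 -1 0 0 0 -1;0 0 -1.5 0 0 0 -1;0 0 -1.8 0 0 0 -1;0 0 -1.8 0 0 0 -1;0 0 -1.8 0 0 0 -1;0 0 -1.5 0 0 0 -1;0 0 -0.8 0 0 0 -1;0 0 -0.4 0 0 0 -1",
  newtons=70,
)

```text
t: 5.15
tool_pos: [0.5941, -0.2584, 0.2076]
orientation: [0.798, 0.602, 0.0, 0.001]
contact_force: [0.2, -0.7, -4.6]
gripper_width: 0.0103
```

```bash
python3 -c "
from h import *
c=snap('scene','s2')
plan([.532,.212,.205],0.9,20)"
```

```text
now [ 0.5941 -0.2584  0.2075] jaw -15.96 z [ 1.1e-03 -5.0e-04 -1.0e+00] F [-0.1 -1.1 -4.4] w 0.010515216273818226 t 5.2
2.18 -0.95 0.01 0.0 0.0 -0.84
2.19 -0.91 0.01 0.0 0.0 -0.84
2.2 -0.88 0.01 0.0 0.0 -0.84
2.22 -0.85 0.01 0.0 0.0 -0.84
2.23 -0.82 0.01 0.0 0.0 -0.84
2.24 -0.78 0.01 0.0 0.0 -0.84
2.25 -0.75 0.01 0.0 0.0 -0.84
2.26 -0.72 0.01 0.0 0.0 -0.84
2.27 -0.68 0.01 0.0 0.0 -0.84
2.28 -0.65 0.01 0.0 0.0 -0.84
2.29 -0.62 0.01 0.0 0.0 -0.84
2.3 -0.58 0.01 0.0 0.0 -0.84
2.31 -0.55 0.01 0.0 0.0 -0.84
2.32 -0.51 0.01 0.0 0.0 -0.84
2.32 -0.48 0.01 0.0 0.0 -0.84
2.33 -0.45 0.01 0.0 0.0 -0.84
2.34 -0.41 0.01 0.0 0.0 -0.84
2.34 -0.38 0.01 0.0 0.0 -0.84
2.35 -0.34 0.01 0.0 0.0 -0.84
2.35 -0.31 0.01 0.0 0.0 -0.84
```

View pics/s2.png

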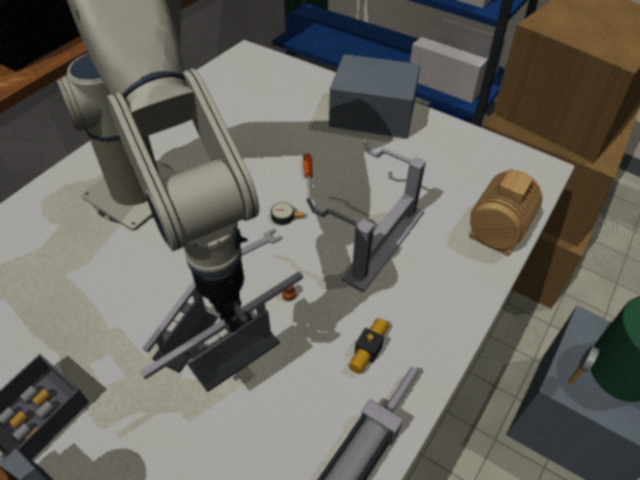

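The scene view shows the long module held clear of the table, with its bar from (147,373) to (300,276). The short module is untouched. I'll carry it over to the stand.

Request:
move_arm(
  motion="1 -0.4 0 0 0 -0.8 -1;1.8 -0.8 0 0 0 -0.8 -1;2.3 -1 0 0 0 -0.8 -1;2.4 -0.9 0 0 0 -0.8 -1;2.5 -0.9 0 0 0 -0.8 -1;2.5 -0.9 0 0 0 -0.8 -1;2.5 -0.9 0 0 0 -0.9 -1;2.5 -0.8 0 0 0 -0.9 -1;2.5 -0.8 0 0 0 -0.9 -1;2.5 -0.7 0 0 0 -0.9 -1",
)

```text
t: 6.2
tool_pos: [0.5596, -0.0187, 0.2055]
orientation: [0.752, 0.66, -0.001, -0.001]
contact_force: [0.3, -0.2, -5.7]
gripper_width: 0.0106
```

Request:
move_arm(
  motion="2.5 -0.6 0 0 0 -0.8 -1;2.5 -0.6 0 0 0 -0.8 -1;2.5 -0.6 0 0 0 -0.8 -1;2.5 -0.5 0 0 0 -0.8 -1;2.5 -0.5 0 0 0 -0.9 -1;2.5 -0.5 0 0 0 -0.9 -1;2.4 -0.4 0 0 0 -0.9 -1;2 -0.3 0 0 0 -0.9 -1;1.5 -0.2 0 0 0 -0.9 -1;0.8 -0.1 0 0 0 -0.8 -1",
)

```text
t: 7.2
tool_pos: [0.5306, 0.1893, 0.2008]
orientation: [0.699, 0.715, -0.011, 0.004]
contact_force: [11.4, -60.2, -26.3]
gripper_width: 0.0099
```

Request:
move_arm(
  motion="0 0 0 0 0 0 -1;0 0 0 0 0 0 -1;0 0 0 0 0 0 -1;0 0 0 0 0 0 -1;0 0 0 0 0 0 -1;0 0 0 0 0 0 -1;0 0 0 0 0 0 -1;0 0 0 0 0 0 -1;0 0 0 0 0 0 -1;0 0 0 0 0 0 -1",
)

```text
t: 8.2
tool_pos: [0.5304, 0.1902, 0.2011]
orientation: [0.7, 0.714, -0.01, 0.002]
contact_force: [7.1, -39.4, -22.8]
gripper_width: 0.0099
```

```bash
python3 -c "
from h import *
w=snap('wrist','w3');s=snap('scene','s3')
plan([.532,.218,.205],0.9,10)
print(w['xyz'])
W=cv2.imread('pics/w3.png');S=cv2.imread('pics/s3.png')
a=cv2.resize(W,(560,420)); b=cv2.resize(S[110:310,260:460],None,fx=2,fy=2)
cv2.imwrite('pics/m3.png',W); cv2.imwrite('pics/z3.png',cv2.resize(S[110:310,260:520],None,fx=3,fy=3,interpolation=cv2.INTER_CUBIC))
def seg(s,p,yaw,zc):
  d=np.array([-np.sin(np.radians(yaw)),np.cos(np.radians(yaw)),0]); return [p+d*.16-d*.006+[0,0,zc],p-d*.16-d*.006+[0,0,zc]]
q=readout.sense(); print('pred bar ends',proj(w,seg(w,np.array(q['tool_pos']),0.9,.023)).round(1),proj(s,seg(s,np.array(q['tool_pos']),0.9,.023)).round(1))
"
```

```text
now [0.5304 0.1902 0.2011] jaw 1.07 z [-0.0103 -0.0165 -0.9998] F [  6.9 -39.1 -22.6] w 0.010193443107699866 t 8.3
0.28 0.02 -0.04 -0.06 0.09 0.02
0.28 0.02 -0.04 -0.06 0.09 0.02
0.28 0.02 -0.04 -0.06 0.09 0.02
0.28 0.02 -0.04 -0.06 0.09 0.02
0.28 0.02 -0.04 -0.06 0.09 0.02
0.28 0.02 -0.04 -0.06 0.09 0.02
0.28 0.02 -0.04 -0.06 0.09 0.02
0.28 0.02 -0.04 -0.06 0.09 0.02
0.28 0.02 -0.04 -0.06 0.09 0.02
0.28 0.02 -0.04 -0.06 0.09 0.02
[0.5303921270210484, 0.27445162343867435, 0.3426751536880907]
pred bar ends [[ 319.9 -208.7]
 [ 317.8  618.4]] [[377.  126.6]
 [298.2 207.4]]
```

View pics/w3.png

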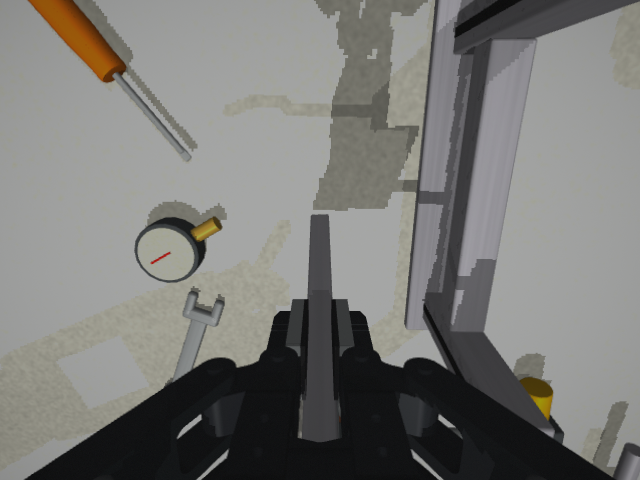

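View pics/z3.png

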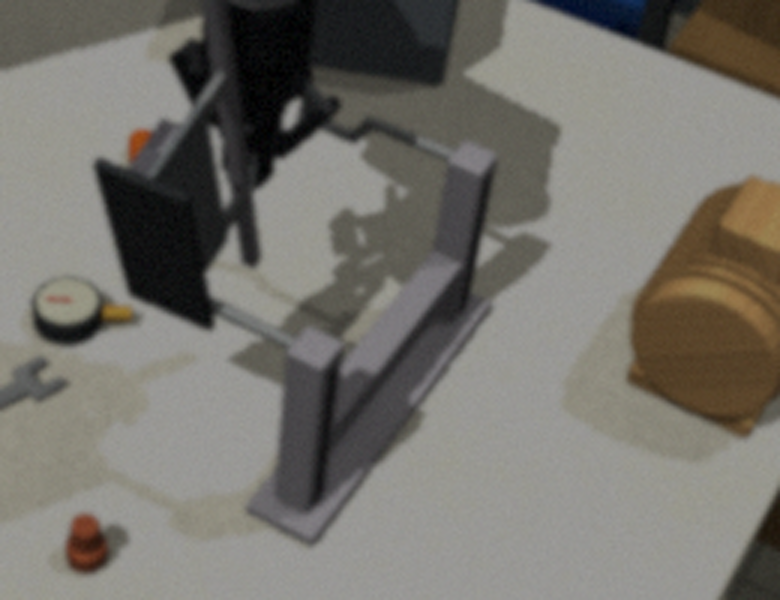

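The module was too low while crossing sideways. Its board, which reaches about 100 mm below the bar, hit the right hook, and the module turned in the jaws. In the wrist view the lowered bar end is at (320,215). In the scene crop that end is at (250,260), i.e. (343,197) in the full image. Next I'll work out the actual tilt.

```bash
python3 - <<'E'
from h import *
from scipy.optimize import least_squares
w=load('w3');s=load('s3')
q=readout.sense();p=np.array(q['tool_pos']);r=R.from_quat(q['orientation'])
# module frame at bar centre; M = yaw*roll ; grip point g offset
uv=lambda a:np.array(a)/3+[260,110]
obs=[(w,[.0,.16,.006],(320,215)),(s,[0,.16,0],uv((250,262))),
 (s,[-.035,-.08,-.109],uv((97,162))),(s,[.035,-.08,-.109],uv((187,200))),(s,[-.035,.08,-.109],uv((132,293))),(s,[.035,.08,-.109],uv((210,326)))]
def f(v):
    M=R.from_euler('ZX',[v[3],v[4]],degrees=True)
    return np.concatenate([(proj(c,M.apply(m)+v[:3])[0]-u) for c,m,u in obs])
for th in(-45,-80):
    o=least_squares(f,[*(p+[0,0,.02]),1,th]); print(o.x.round(4),o.cost,o.fun.round(1))
M=R.from_euler('ZX',o.x[3:5],degrees=True)
g=p-.019*r.as_matrix()[:,2]; print('grasp',g,'in module',M.inv().apply(g-o.x[:3]).round(4))
for n,m in dict(footE=[0,.08,-.109],footEtop=[0,.08,-.1],boardE=[0,.08,-.034],barLo=[0,.16,0],barHi=[0,-.16,0],footHi=[0,-.08,-.109]).items(): print(n,(M.apply(m)+o.x[:3]).round(3))
print(q['moment'])
E
```

```text
[  0.5329   0.1675   0.2631   4.2752 -76.3887] 4.26048772547599 [ 0.  -0.1  0.3 -0.8 -1.1 -0.5  0.6 -0.6 -1.2  0.6  1.   1.6]
[  0.5329   0.1675   0.2631   4.2752 -76.3887] 4.260487725475806 [ 0.  -0.1  0.3 -0.8 -1.1 -0.5  0.6 -0.6 -1.2  0.6  1.   1.6]
grasp [0.53062413 0.19052161 0.22006062] in module [-0.0005  0.0473  0.0123]
footE [0.539 0.081 0.16 ]
footEtop [0.539 0.089 0.162]
boardE [0.534 0.153 0.177]
barLo [0.53  0.205 0.108]
barHi [0.536 0.13  0.419]
footHi [0.542 0.043 0.315]
[-5.99342206 -1.08837191 -0.0647442 ]
```

The fit is good: the module is tilted 76° about the jaw axis and gripped 47 mm off-centre, with its foot pressing against the right hook. I'll take off the side load, lift well clear, carry it back to the free spot and stand it up, then regrip it.

Request:
move_arm(
  motion="-0.7 0 0 0 0 0 -1;-0.7 0 0 0 0 0 -1;-0.7 0 0 0 0 0 -1;-0.5 0 -0.3 0 0 0 -1;0 0 -1 0 0 0 -1;0 0 -2 0 0 0 -1;0 0 -2.5 0 0 0 -1;0 0 -3 0 0 0 -1;0 0 -3 0 0 0 -1;0 0 -2.5 0 0 0 -1",
  newtons=70,
)

```text
t: 9.3
tool_pos: [0.5354, 0.1732, 0.3524]
orientation: [0.701, 0.713, 0.001, 0.001]
contact_force: [0.7, 0.4, -4.4]
gripper_width: 0.0098
```

Request:
move_arm(
  motion="0 0 -2 0 0 0 -1;0 0 -1.5 0 0 0 -1;0 0 -1 0 0 0 -1;0 0 -0.5 0 0 0 -1;0 0 0 0 0 0 -1;0 0 0 0 0 0 -1;0 0 0 0 0 0 -1;0 0 0 0 0 0 -1;0 0 0 0 0 0 -1;0 0 0 0 0 0 -1",
)

```text
t: 10.3
tool_pos: [0.5352, 0.1725, 0.3991]
orientation: [0.701, 0.713, -0.0, -0.0]
contact_force: [0.2, 0.3, -3.7]
gripper_width: 0.0099
```

```bash
python3 - <<'E'
from h import *
s=snap('scene','s4');w=snap('wrist','w4')
a=cv2.imread('pics/s4.png');b=cv2.imread('pics/w4.png')
cv2.imwrite('pics/m4.png',np.hstack([a[0:300,200:500],cv2.resize(b,(400,300))]))
plan([.594,-.258,.38],-15.9,20)
E
```

```text
now [0.5352 0.1726 0.3992] jaw 0.94 z [-1.e-04 -0.e+00 -1.e+00] F [-0.9 -0.2 -4.2] w 0.009939673977748234 t 10.4
-2.16 0.26 0.1 -0.0 0.0 0.84
-2.15 0.29 0.1 -0.0 0.0 0.84
-2.15 0.32 0.1 -0.0 0.0 0.84
-2.14 0.35 0.1 -0.0 0.0 0.84
-2.14 0.38 0.1 -0.0 0.0 0.84
-2.13 0.42 0.1 -0.0 0.0 0.84
-2.13 0.45 0.1 -0.0 0.0 0.84
-2.12 0.48 0.1 -0.0 0.0 0.84
-2.11 0.51 0.1 -0.0 0.0 0.84
-2.1 0.54 0.1 -0.0 0.0 0.84
-2.1 0.57 0.1 -0.0 0.0 0.84
-2.09 0.6 0.1 -0.0 0.0 0.84
-2.08 0.63 0.1 -0.0 0.0 0.84
-2.07 0.66 0.1 -0.0 0.0 0.84
-2.06 0.69 0.1 -0.0 0.0 0.84
-2.05 0.72 0.1 -0.0 0.0 0.84
-2.04 0.75 0.1 -0.0 0.0 0.84
-2.03 0.78 0.1 -0.0 0.0 0.84
-2.01 0.81 0.1 -0.0 0.0 0.84
-2.0 0.84 0.1 -0.0 0.0 0.84
```

View pics/m4.png

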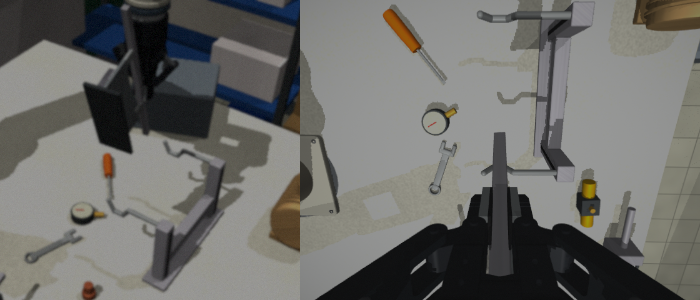

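It is clear now and still tilted in the grip; the stand and the other parts look undisturbed. I'll carry it back, then ease the grip so it can swing down.

Request:
move_arm(
  motion="-1 0.1 0 0 0 0.8 -1;-1.8 0.2 0 0 0 0.8 -1;-2.4 0.3 0 0 0 0.8 -1;-2.7 0.4 0 0 0 0.8 -1;-2.7 0.5 0 0 0 0.8 -1;-2.7 0.5 0 0 0 0.9 -1;-2.7 0.6 0 0 0 0.9 -1;-2.7 0.6 0 0 0 0.9 -1;-2.7 0.7 0 0 0 0.9 -1;-2.7 0.7 0 0 0 0.9 -1",
  newtons=70,
)

```text
t: 11.4
tool_pos: [0.5676, -0.0728, 0.3994]
orientation: [0.753, 0.658, -0.0, 0.0]
contact_force: [0.5, 0.8, -4.4]
gripper_width: 0.0098
```

Request:
move_arm(
  motion="-2.7 0.7 0.2 0 0 0.9 -1;-2.7 0.8 0.2 0 0 0.9 -1;-2.6 0.8 0.2 0 0 0.9 -1;-2.4 0.8 0.2 0 0 0.9 -1;-2.2 0.8 0.2 0 0 0.9 -1;-1.8 0.7 0.2 0 0 0.9 -1;-1.2 0.6 0.2 0 0 0.9 -1;-0.6 0.3 0.2 0 0 0.9 -1;0 0 0 0 0 0 -1;0 0 0 0 0 0 -1",
  newtons=20,
)

```text
t: 12.4
tool_pos: [0.5937, -0.2396, 0.3832]
orientation: [0.792, 0.611, 0.0, -0.0]
contact_force: [-1.1, 0.6, -5.7]
gripper_width: 0.01
```

```bash
python3 - <<'E'
from h import *
s=snap('scene','s5');w=snap('wrist','w5')
a=cv2.imread('pics/s5.png');b=cv2.imread('pics/w5.png')
cv2.imwrite('pics/m5.png',np.hstack([a[150:450,100:450],cv2.resize(b,(400,300))]))
plan([.594,-.258,.25],-15.9,10); print(readout.sense()['moment'])
E
```

```text
now [ 0.5938 -0.2394  0.3836] jaw -14.7 z [ 2.e-04  1.e-04 -1.e+00] F [ 0.7  0.1 -4. ] w 0.009509008548510047 t 12.5
-0.18 0.05 1.34 0.0 -0.0 0.12
-0.18 0.05 1.34 0.0 -0.0 0.12
-0.18 0.05 1.34 0.0 -0.0 0.12
-0.18 0.05 1.34 0.0 -0.0 0.12
-0.18 0.05 1.34 0.0 -0.0 0.12
-0.18 0.05 1.34 0.0 -0.0 0.12
-0.18 0.05 1.34 0.0 -0.0 0.12
-0.18 0.05 1.34 0.0 -0.0 0.12
-0.18 0.05 1.34 0.0 -0.0 0.12
-0.18 0.05 1.34 0.0 -0.0 0.12
[ 0.44231198 -0.06482572  0.0555853 ]
```

View pics/m5.png

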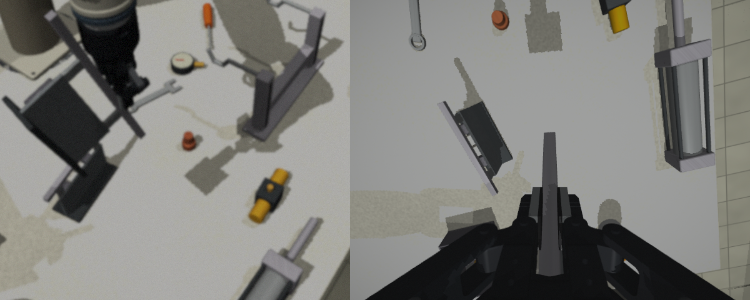

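The module still leans about 76° in the jaws: in the combined picture its bar runs from (72,12) to (142,134), with the +y end low. I'll set that low end on the table and draw the hand back along an arc so the module rolls upright onto its foot.

Request:
move_arm(
  motion="1 0.1 1.5 0 0 0 -1;1.2 0.1 3 0 0 0 -1;1.2 0.1 3.5 0 0 0 -1;1.2 0.1 3.5 0 0 0 -1;1.2 0.1 3.5 0 0 0 -1;1.2 0.1 3.5 0 0 0 -1;1.2 0.1 3.3 0 0 0 -1;1.2 0.1 3 0 0 0 -1;1.1 0.1 2.2 0 0 0 -1;0 0 1.2 0 0 0 -1",
  newtons=25,
)

```text
t: 13.5
tool_pos: [0.628, -0.1384, 0.0984]
orientation: [0.791, 0.611, -0.001, -0.002]
contact_force: [-1.0, -0.0, -4.8]
gripper_width: 0.0097
```

Request:
move_arm(
  motion="0 0 0.3 0 0 0 -1;0 0 0.3 0 0 0 -1;-0.2 0 0.3 0 0 0 -1;-0.4 0 0.3 0 0 0 -1;-0.5 0 0.2 0 0 0 -1;-0.5 0 0.2 0 0 0 -1;-0.6 0 0.2 0 0 0 -1;-0.6 0 0.2 0 0 0 -1;-0.6 0 0.2 0 0 0 -1;-0.6 0 0.2 0 0 0 -1",
  newtons=20,
)

```text
t: 14.5
tool_pos: [0.6232, -0.1781, 0.0819]
orientation: [0.793, 0.61, 0.004, 0.002]
contact_force: [2.2, 22.1, 35.5]
gripper_width: 0.0097
```

```bash
python3 - <<'E'
from h import *
s=snap('scene','s6');w=snap('wrist','w6')
a=cv2.imread('pics/s6.png');b=cv2.imread('pics/w6.png')
cv2.imwrite('pics/m6.png',np.hstack([cv2.resize(a[180:430,120:370],(400,400)),cv2.resize(b,(400,400))]))
plan([.594,-.258,.25],-15.9,1); print(readout.sense()['moment'])
E
```

```text
now [ 0.6231 -0.1793  0.082 ] jaw -14.83 z [ 9.e-03  2.e-04 -1.e+00] F [ 0.   9.3 23.1] w 0.00980851025175515 t 14.6
-8.31 -0.66 -16.83 0.5 -0.15 1.07
[ 1.72332363 -0.01123526 -0.14605393]
```

View pics/m6.png

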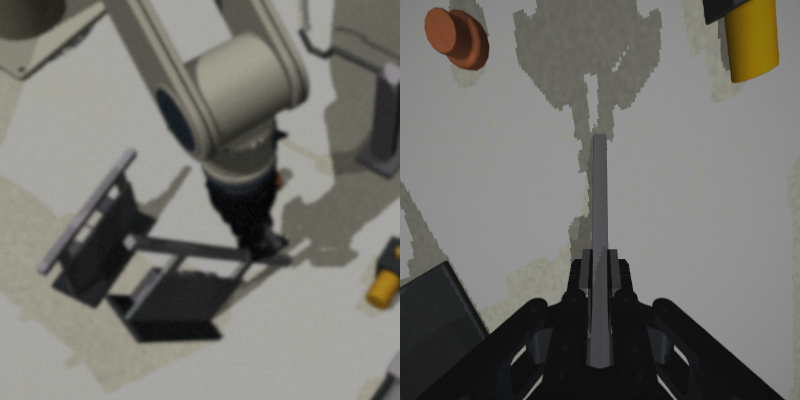

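```bash
python3 - <<'E'
from h import *
from scipy.optimize import least_squares
w=load('w6');s=load('s6')
q=readout.sense();p=np.array(q['tool_pos']);r=R.from_quat(q['orientation'])
uv=lambda a:np.array(a)/1.6+[120,180]
obs=[(w,[.0,.16,.006],(320,161)),(s,[0,.16,0],uv((289,262))),(s,[0,-.16,0],uv((129,242))),
 (s,[-.035,-.08,-.109],uv((110,297))),(s,[.035,-.08,-.109],uv((137,341))),(s,[.035,.08,-.109],uv((222,338)))]
def f(v):
    M=R.from_euler('ZX',[v[3],v[4]],degrees=True)
    return np.concatenate([(proj(c,M.apply(m)+v[:3])[0]-u) for c,m,u in obs])
o=least_squares(f,[*(p+[0,0,.02]),-15,-30]); print(o.x.round(4),o.cost,o.fun.round(1))
M=R.from_euler('ZX',o.x[3:5],degrees=True)
g=p-.019*r.as_matrix()[:,2]; print('grasp',g.round(3),'in module',M.inv().apply(g-o.x[:3]).round(4))
for n,m in dict(foot1=[0,.08,-.109],foot0=[0,-.08,-.109],barLo=[0,.16,0],barHi=[0,-.16,0]).items(): print(n,(M.apply(m)+o.x[:3]).round(3))
E
```

```text
[  0.6152  -0.2189   0.1391 -14.3499 -53.0547] 19.900302817715463 [ 0.5 -1.4 -1.4 -1.5  0.9 -2.1 -4.2  0.9  0.8  1.7 -1.2  2.2]
grasp [ 0.623 -0.179  0.101] in module [-0.0023  0.0547  0.0093]
foot1 [ 0.606 -0.257  0.01 ]
foot0 [ 0.582 -0.35   0.137]
barLo [ 0.639 -0.126  0.011]
barHi [ 0.591 -0.312  0.267]
```

Both the low bar end and the foot's edge are now on the table at 53°, as planned. I'll roll it the rest of the way over the foot edge.

Request:
move_arm(
  motion="-0.7 0 -0.4 0 0 0 -1;-0.8 0 -0.4 0 0 0 -1;-0.9 0 -0.4 0 0 0 -1;-1 0 -0.3 0 0 0 -1;-1.1 0 -0.2 0 0 0 -1;-1.1 0 -0.1 0 0 0 -1;-1.1 0 0 0 0 0 -1;-1.1 0 0.1 0 0 0 -1;-1.1 0 0.1 0 0 0 -1;-1 0 0.1 0 0 0 -1",
  newtons=20,
)

```text
t: 15.6
tool_pos: [0.5939, -0.2761, 0.0926]
orientation: [0.792, 0.61, 0.0, 0.0]
contact_force: [0.1, 4.9, 4.9]
gripper_width: 0.0097
```

```bash
python3 - <<'E'
from h import *
s=snap('scene','s7');w=snap('wrist','w7')
a=cv2.imread('pics/s7.png');b=cv2.imread('pics/w7.png')
cv2.imwrite('pics/m7.png',np.hstack([cv2.resize(a[180:430,120:370],(400,400)),cv2.resize(b,(400,400))]))
plan([.594,-.258,.25],-15.9,1); print(readout.sense()['moment'])
# bar end in wrist: column profile near x=320
g=cv2.cvtColor(b,cv2.COLOR_BGR2GRAY).astype(int)
print(g[0:240:6,320])
L=p=np.array(readout.sense()['tool_pos'])
for th in (0,-10,-20,-30,-53):
  M=R.from_euler('ZX',[-14.5,th],degrees=True); o=p+[0,0,.019]-M.apply([0,.055,.009]); print(th,proj(w,M.apply([0,.16,.006])+o).round(0),proj(s,M.apply([[0,.16,0],[0,-.16,0],[.035,-.08,-.109],[.035,.08,-.109]])+o).round(0).tolist())
E
```

```text
now [ 0.5936 -0.2769  0.0924] jaw -14.82 z [ 5.e-04 -6.e-04 -1.e+00] F [-0.1 -0.6 -3.9] w 0.010201594920748961 t 15.7
1.83 -0.44 -15.76 0.04 0.03 1.08
[ 0.28386701 -0.06842869  0.02086499]
[107 101 105 107 106 101 106 106 106 104 106 105 109 112 112 111 107 113
 110 111 112 109 113  90  87  87  87  87  86  97  96  96  96  96  96  96
  95  95  95  95]
0 [[316.  36.]] [[275.0, 332.0], [129.0, 434.0], [190.0, 443.0], [257.0, 394.0]]
-10 [[316.  54.]] [[274.0, 337.0], [123.0, 425.0], [179.0, 445.0], [249.0, 401.0]]
-20 [[317.  76.]] [[272.0, 344.0], [121.0, 413.0], [170.0, 444.0], [240.0, 407.0]]
-30 [[317. 100.]] [[269.0, 350.0], [123.0, 399.0], [162.0, 441.0], [232.0, 412.0]]
-53 [[318. 158.]] [[258.0, 366.0], [142.0, 360.0], [152.0, 425.0], [212.0, 420.0]]
```

```bash
python3 - <<'E'
from h import *
for f in('w5','w6','w7'):
    b=cv2.imread(f'pics/{f}.png'); g=cv2.GaussianBlur(cv2.cvtColor(b,cv2.COLOR_BGR2GRAY),(0,0),1).astype(int)
    print(f); 
    for r in range(120,250,8): print(r,g[r,296:346:3])
E
```

```text
w5
120 [158 157 158 158 158 158 157 158 158 158 158 157 158 157 157 157 157]
128 [157 158 158 158 158 158 158 158 158 158 158 158 158 158 158 157 157]
136 [158 158 158 158 158 158 158 158 158 158 158 158 158 158 158 158 158]
144 [158 158 158 158 158 158 158 158 158 158 158 158 158 158 158 158 158]
152 [158 158 159 158 158 158 159 158 158 158 158 159 158 158 159 159 158]
160 [159 159 159 158 159 158 159 159 158 158 159 159 159 159 159 158 159]
168 [159 159 159 159 159 159 159 159 159 159 159 159 159 159 159 159 158]
176 [159 159 159 159 159 159 159 159 159 159 159 159 159 159 159 159 159]
184 [159 159 159 159 159 159 159 159 159 159 159 159 159 159 159 159 159]
192 [159 159 159 159 159 159 159 159 159 159 159 159 159 159 159 159 159]
200 [159 159 159 159 159 159 159 159 159 159 159 159 159 159 159 159 159]
208 [159 159 159 159 159 159 159 159 159 159 159 159 159 159 159 159 159]
216 [159 159 159 159 154  79  71  72  72  71  72 137 159 159 159 159 159]
224 [159 159 159 159 146  75  71  72  72  71  71 125 159 159 159 159 159]
232 [159 159 159 159 140  73  71  71  71  71  71 111 159 159 
[... 1982 characters left out ...]
3  86  86  85 111 154 154 154 155]
184 [114  90  90  90  86  94  96  96  96  86  86  86 112 155 155 155 155]
192 [ 98  90  91  92  88  95  96  96  96  88  86  86 109 155 155 155 155]
200 [ 91  92  94  94  85  96  97  96  96  89  86  86 106 155 154 154 155]
208 [ 91  91  90  90  82  96  97  96  96  93  86  86 107 155 155 155 155]
216 [ 91  91  91  91  84  97  97  96  92  85  86  86 104 155 155 155 155]
224 [ 92  92  93  93  85  97  97  96  95  86  86  86 102 155 155 155 155]
232 [ 91  91  91  91  85  97  97  96  95  86  86  86 103 155 155 155 155]
240 [ 91  89  90  93  88  97  97  96  96  88  86  87  98 154 155 155 155]
248 [ 92  92  92  91  88  98  98  96  96  93  86  87  96 153 155 155 155]
```

The wrist rows show the bar end moving from row 212 to 160 to 141, so the tilt is still about 47°. The foot edge is only millimetres above the table, and the centre of mass is already on the righting side of it. I'll touch the edge down and open fully so it settles onto its foot.

Request:
move_arm(
  motion="0 0 0.3 0 0 0 -1;0 0 0.3 0 0 0 -1;0 0 0.3 0 0 0 -1;0 0 0 0 0 0 0;0 0 0 0 0 0 1;-0.5 0 -0.5 0 0 0 1;-1 0 -1 0 0 0 1;-1 0 -2 0 0 0 1;-1.5 0 -3 0 0 0 1;-1 0 -4 0 0 0 1",
  newtons=20,
)

```text
t: 16.7
tool_pos: [0.5794, -0.3251, 0.1883]
orientation: [0.792, 0.61, -0.001, -0.001]
contact_force: [0.2, -0.4, 0.7]
gripper_width: 0.0857
```

Request:
move_arm(
  motion="0 0 -3 0 0 0 1;0 0 -2 0 0 0 1;0 0 -1 0 0 0 1;0 0 0 0 0 0 1;0 0 0 0 0 0 1;0 0 0 0 0 0 1;0 0 0 0 0 0 1;0 0 0 0 0 0 1;0 0 0 0 0 0 1;0 0 0 0 0 0 1",
)

```text
t: 17.7
tool_pos: [0.581, -0.3237, 0.2481]
orientation: [0.792, 0.61, -0.0, -0.0]
contact_force: [0.3, -0.4, -0.5]
gripper_width: 0.0852
```

```bash
python3 - <<'E'
from h import *
s=snap('scene','s8');w=snap('wrist','w8');t=snap('top','t8')
a=cv2.imread('pics/s8.png');b=cv2.imread('pics/w8.png')
cv2.imwrite('pics/m8.png',np.hstack([cv2.resize(a[230:480,80:330],(320,320)),cv2.resize(b,(427,320))]))
plan([.594,-.258,.25],-15.9,1)
E
```

```text
now [ 0.5811 -0.3238  0.2483] jaw -14.76 z [ 0. -0. -1.] F [-0.4 -0.5  0.1] w 0.08523251419123289 t 17.85
6.69 -0.42 -0.17 0.0 0.0 1.14
```

View pics/m8.png

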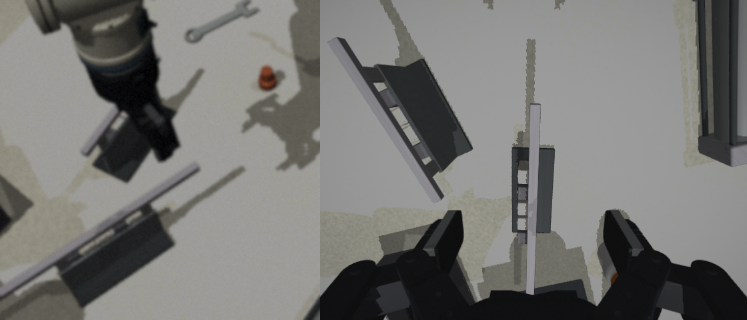

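It is upright on its foot. In the wrist frame the bar runs from (322,154) down to (316,439), and in the scene frame its far end is at (234,360).

```bash
python3 - <<'E'
from h import *
w=load('w8');s=load('s8')
b=cv2.imread('pics/w8.png'); g=cv2.cvtColor(b,cv2.COLOR_BGR2GRAY).astype(int)
cols=[]
for r in range(150,450,10):
    row=g[r,300:345]; d=np.diff(cv2.GaussianBlur(g[r:r+1].astype(np.float32),(0,0),1)[0,300:345]); print(r,300+int(d.argmin()),300+int(d.argmax()),end=' | ')
print()
E1=atz(w,(322.2,154.5),.115);E2=atz(w,(316.5,430),.115); d=(E1-E2)/np.linalg.norm(E1-E2)
print(E1,E2,np.linalg.norm(E1-E2),'yaw',np.degrees(np.arctan2(-d[0],d[1])),'centre',E1-.16*d, 'scene end',atz(s,(233.9,360.5),.115))
ctr=E1-.16*d
print(proj(w,[ctr+d*.16,ctr-d*.16]).round(0),proj(load('t8'),[ctr+d*.16,ctr-d*.16]).round(0))
plan([ctr[0],ctr[1],.12],-14.7,5)
E
```

```text
150 307 320 | 160 307 315 | 170 307 314 | 180 307 314 | 190 307 314 | 200 327 314 | 210 327 313 | 220 327 313 | 230 327 313 | 240 327 312 | 250 326 312 | 260 326 312 | 270 326 312 | 280 325 311 | 290 325 311 | 300 325 311 | 310 307 311 | 320 324 311 | 330 307 311 | 340 323 310 | 350 306 310 | 360 307 310 | 370 322 310 | 380 321 310 | 390 321 309 | 400 321 309 | 410 320 309 | 420 320 309 | 430 320 308 | 440 320 309 | 
[ 0.59786978 -0.26908616  0.115     ] [ 0.52807753 -0.51522253  0.115     ] 0.25583993591006027 yaw -15.830744469261733 centre [ 0.55422233 -0.42301764  0.115     ] scene end [ 0.6012873  -0.27269542  0.115     ]
[[322. 154.]
 [315. 481.]] [[489. 199.]
 [652. 246.]]
now [ 0.5811 -0.3238  0.2483] jaw -14.76 z [ 0. -0. -1.] F [-0.4 -0.5  0.1] w 0.08523251419123289 t 17.85
-2.06 -0.01 2.57 0.0 0.0 -0.01
-2.06 -0.01 2.57 0.0 0.0 -0.01
-2.06 -0.01 2.57 0.0 0.0 -0.01
-2.06 -0.01 2.57 0.0 0.0 -0.01
-2.06 -0.01 2.57 0.0 0.0 -0.01
```

Request:
move_arm(
  motion="-1 0 0.8 0 0 0.2 1;-1.5 0 1.5 0 0 0.2 1;-1.6 0 2 0 0 0.2 1;-1.6 0 2 0 0 0.2 1;-1.6 0 2 0 0 0.2 1;-1.5 0 2 0 0 0.2 1;-1 0 2 0 0 0 1;-0.5 0 2 0 0 0 1;0 0 1 0 0 0 1;0 0 0.5 0 0 0 1",
)

```text
t: 18.85
tool_pos: [0.5528, -0.4228, 0.0884]
orientation: [0.799, 0.602, -0.0, -0.001]
contact_force: [0.3, 0.0, -0.1]
gripper_width: 0.0854
```

Request:
move_arm(
  motion="0 0 0 0 0 0 0.2;0 0 0 0 0 0 -0.2;0 0 0 0 0 0 -0.5;0 0 0 0 0 0 -0.7;0 0 0 0 0 0 -1;0 0 0 0 0 0 -1;0 0 0 0 0 0 -1;0 0 0 0 0 0 -1;0 0 0 0 0 0 -1;0 0 0 0 0 0 -1",
  newtons=100,
)

```text
t: 19.85
tool_pos: [0.5537, -0.4231, 0.0911]
orientation: [0.798, 0.602, 0.0, 0.0]
contact_force: [-3.4, 1.5, 6.4]
gripper_width: 0.0099
```

Request:
move_arm(
  motion="0 0 -0.5 0 0 0 -1;0 0 -1.5 0 0 0 -1;0 0 -2.5 0 0 0 -1;0 0 -3.5 0 0 0 -1;0 0 -4 0 0 0 -1;0 0 -4 0 0 0 -1;0 0 -3.5 0 0 0 -1;0 0 -2.5 0 0 0 -1;0 0 -1.5 0 0 0 -1;0 0 -0.5 0 0 0 -1",
  newtons=100,
)

```text
t: 20.85
tool_pos: [0.554, -0.4233, 0.3325]
orientation: [0.798, 0.602, 0.0, 0.001]
contact_force: [0.5, -0.8, -5.5]
gripper_width: 0.0098
```

```bash
python3 - <<'E'
from h import *
w=snap('wrist','w9')
s=readout.sense();print(s['moment'].round(2),s['contact_force'].round(1))
b=cv2.imread('pics/w9.png'); g=cv2.GaussianBlur(cv2.cvtColor(b,cv2.COLOR_BGR2GRAY),(0,0),1).astype(int)
for r in range(0,60,6): print(r,g[r,296:346:3])
p=np.array(s['tool_pos'])
for th in(-8,0,8):
  M=R.from_euler('ZX',[-16,th],degrees=True); print(th,[proj(w,M.apply([0,.16-e,.006])+p+[0,0,.017])[0].round() for e in(-.005,0,.005)])
plan([.532,.212,.35],0.9,20)
E
```

```text
[ 0.   -0.04 -0.03] [-0.6  0.7 -3.2]
0 [122  99 102 107 108 106 106 106 106 106 107 108 109 109 107 102 171]
6 [127 100 102 107 108 107 107 107 107 107 107 108 109 109 107 109 174]
12 [125  99 102 108 108 108 107 107 107 107 108 109 109 110 107 107 175]
18 [127 105 102 108 109 108 107 107 107 107 108 109 110 110 107 114 176]
24 [128 106 101 108 109 108 107 108 107 107 108 109 110 110 107 116 176]
30 [130 107 102 109 109 108 108 108 108 108 109 110 110 111 107 115 177]
36 [130 114 101 109 110 109 108 108 108 108 109 110 111 111 107 125 178]
42 [131 114 101 109 110 109 108 108 109 108 110 110 112 112 106 125 178]
48 [130 114 101 109 110 110 109 108 108 108 110 111 112 112 106 136 179]
54 [131 115 101 110 110 110 109 109 109 108 110 111 112 112 106 136 180]
-8 [array([ 318., -183.]), array([ 318., -162.]), array([ 318., -141.])]
0 [array([ 318., -267.]), array([ 318., -236.]), array([ 318., -206.])]
8 [array([ 318., -380.]), array([ 318., -331.]), array([ 318., -286.])]
now [ 0.5539 -0.4232  0.3318] jaw -15.96 z [ 0.0013 -0.001  -1.    ] F [-0.6  0.7 -3.2] w 0.009729800655313816 t 20.9
3.02 -0.98 -0.09 0.0 0.0 -0.84
3.04 -0.93 -0.09 0.0 0.0 -0.84
3.05 -0.89 -0.09 0.0 0.0 -0.84
3.06 -0.84 -0.09 0.0 0.0 -0.84
3.08 -0.8 -0.09 0.0 0.0 -0.84
3.09 -0.75 -0.09 0.0 0.0 -0.84
3.1 -0.71 -0.09 0.0 0.0 -0.84
3.11 -0.66 -0.09 0.0 0.0 -0.84
3.12 -0.62 -0.09 0.0 0.0 -0.84
3.13 -0.57 -0.09 0.0 0.0 -0.84
3.13 -0.52 -0.09 0.0 0.0 -0.84
3.14 -0.48 -0.09 0.0 0.0 -0.84
3.15 -0.43 -0.09 0.0 0.0 -0.84
3.15 -0.39 -0.09 0.0 0.0 -0.84
3.16 -0.34 -0.09 0.0 0.0 -0.84
3.16 -0.29 -0.09 0.0 0.0 -0.84
3.17 -0.25 -0.09 0.0 0.0 -0.84
3.17 -0.2 -0.09 0.0 0.0 -0.84
3.17 -0.15 -0.09 0.0 0.0 -0.84
3.18 -0.11 -0.09 0.0 0.0 -0.84
```

The lift is level, with the moment near zero. The foot is at about z = 0.24, so it passes over the hooks.

Request:
move_arm(
  motion="1 -0.4 -0.1 0 0 -0.8 -1;2 -0.7 -0.1 0 0 -0.8 -1;3 -0.9 -0.1 0 0 -0.8 -1;3.6 -1 -0.1 0 0 -0.8 -1;3.6 -0.9 -0.1 0 0 -0.8 -1;3.6 -0.9 -0.1 0 0 -0.9 -1;3.6 -0.8 -0.1 0 0 -0.9 -1;3.6 -0.8 -0.1 0 0 -0.9 -1;3.6 -0.7 -0.1 0 0 -0.9 -1;3.6 -0.6 -0.1 0 0 -0.9 -1",
  newtons=100,
)

```text
t: 21.9
tool_pos: [0.5404, -0.0993, 0.3385]
orientation: [0.751, 0.66, -0.001, -0.001]
contact_force: [0.4, 0.1, -3.6]
gripper_width: 0.0098
```

Request:
move_arm(
  motion="3.6 -0.6 0 0 0 -0.8 -1;3.6 -0.6 0 0 0 -0.8 -1;3.6 -0.5 0 0 0 -0.8 -1;3.6 -0.4 0 0 0 -0.8 -1;3.6 -0.4 0 0 0 -0.8 -1;3.6 -0.4 0 0 0 -0.8 -1;3.4 -0.3 0 0 0 -0.9 -1;2.8 -0.2 0 0 0 -0.9 -1;2 -0.2 0 0 0 -0.9 -1;1.2 -0.1 0 0 0 -0.9 -1",
)

```text
t: 22.9
tool_pos: [0.5268, 0.212, 0.3385]
orientation: [0.7, 0.714, -0.001, -0.001]
contact_force: [0.5, -0.9, -4.7]
gripper_width: 0.0101
```

Request:
move_arm(
  motion="0 0 0 0 0 0 -1;0 0 0 0 0 0 -1;0 0 0 0 0 0 -1;0 0 0 0 0 0 -1;0 0 0 0 0 0 -1;0 0 0 0 0 0 -1;0 0 0 0 0 0 -1;0 0 0 0 0 0 -1;0 0 0 0 0 0 -1;0 0 0 0 0 0 -1",
)

```text
t: 23.9
tool_pos: [0.5285, 0.2105, 0.3403]
orientation: [0.701, 0.713, -0.0, 0.0]
contact_force: [-0.4, 0.4, -3.6]
gripper_width: 0.0101
```

```bash
python3 - <<'E'
from h import *
s=snap('scene','s10');t=snap('top','t10')
plan([.532,.212,.205],0.9,10)
q=readout.sense(); p=np.array(q['tool_pos']); print(q['moment'].round(2))
# predicted bar ends vs images: sample local brightness edges along bar line in top and scene
d=R.from_euler('z',.9,degrees=True)
for n,c in(('s10',s),('t10',t)):
  g=cv2.GaussianBlur(cv2.imread(f'pics/{n}.png',0),(0,0),.8).astype(int)
  for sg in(1,-1):
    P=[d.apply([0,sg*(.16+e),.006])+p+[0,0,.017] for e in np.arange(-.03,.031,.005)]
    u=proj(c,P); print(n,sg,u[6].round(1),[int(g[int(round(v[1])),int(round(v[0]))]) if 0<=v[0]<639.4 and 0<=v[1]<479.4 else -1 for v in u])
E
```

```text
now [0.5285 0.2105 0.3403] jaw 0.94 z [-1.e-04 -1.e-04 -1.e+00] F [-0.1  0.1 -4.4] w 0.009764431264781989 t 24.0
0.01 0.04 1.35 -0.0 0.0 0.0
0.01 0.04 1.35 -0.0 0.0 0.0
0.01 0.04 1.35 -0.0 0.0 0.0
0.01 0.04 1.35 -0.0 0.0 0.0
0.01 0.04 1.35 -0.0 0.0 0.0
0.01 0.04 1.35 -0.0 0.0 0.0
0.01 0.04 1.35 -0.0 0.0 0.0
0.01 0.04 1.35 -0.0 0.0 0.0
0.01 0.04 1.35 -0.0 0.0 0.0
0.01 0.04 1.35 -0.0 0.0 0.0
[-0.01 -0.04  0.07]
s10 1 [387.4  69.4] [63, 65, 65, 65, 66, 67, 73, 79, 81, 82, 81, 81, 82]
s10 -1 [304.  145.5] [116, 115, 113, 112, 111, 109, 83, 105, 131, 148, 149, 149, 150]
t10 1 [ 82.  218.9] [74, 75, 79, 84, 86, 89, 91, 94, 97, 100, 102, 101, 60]
t10 -1 [312.5 214.5] [132, 131, 131, 131, 130, 131, 124, 140, 142, 138, 137, 138, 144]
```

Both bar ends are where they were predicted in the images, so the bar is level and centred. I'll shift +4 mm in x and descend.

Request:
move_arm(
  motion="0 0.1 0.7 0 0 0 -1;0 0.1 1.5 0 0 0 -1;0 0.1 2 0 0 0 -1;0 0.1 2 0 0 0 -1;0 0 2 0 0 0 -1;0 0 2 0 0 0 -1;0 0 2 0 0 0 -1;0 0 1.3 0 0 0 -1;0 0 0.7 0 0 0 -1;0 0 0.3 0 0 0 -1",
  newtons=100,
)

```text
t: 25.0
tool_pos: [0.5324, 0.2105, 0.1947]
orientation: [0.701, 0.713, -0.0, -0.0]
contact_force: [-0.3, -0.7, -4.4]
gripper_width: 0.0107
```

```bash
python3 - <<'E'
from h import *
t=snap('top','t11');s=snap('scene','s11')
plan([.533,.211,.143],0.9,10)
g=cv2.GaussianBlur(cv2.imread('pics/t11.png',0),(0,0),.6).astype(int)
# right overhang & left overhang: profile along stand x at y=+-0.12..0.15 about the bar at present height
p=np.array(readout.sense()['tool_pos']); d=R.from_euler('z',.9,degrees=True)
for y in(.105,.12,.15,-.105,-.12,-.15):
    u=[proj(t,d.apply([x,y,.006])+p+[0,0,.018])[0] for x in np.arange(-.05,.051,.005)]
    print(y,u[10].round(1),[int(g[int(round(v[1])),int(round(v[0]))]) for v in u])
# hook tips: brightness around predicted px
for n,q in(('tipL',(153.7,247)),('tipR',(292,245))): print(n,g[int(q[1])-4:int(q[1])+5:2,int(q[0])-6:int(q[0])+7:2].tolist())
E
```

```text
now [0.5327 0.2106 0.1955] jaw 0.94 z [ 3.e-04  1.e-04 -1.e+00] F [ 0.2  0.7 -4.6] w 0.010113570114778486 t 25.1
0.0 0.0 0.52 0.0 -0.0 0.0
0.0 0.0 0.52 0.0 -0.0 0.0
0.0 0.0 0.52 0.0 -0.0 0.0
0.0 0.0 0.52 0.0 -0.0 0.0
0.0 0.0 0.52 0.0 -0.0 0.0
0.0 0.0 0.52 0.0 -0.0 0.0
0.0 0.0 0.52 0.0 -0.0 0.0
0.0 0.0 0.52 0.0 -0.0 0.0
0.0 0.0 0.52 0.0 -0.0 0.0
0.0 0.0 0.52 0.0 -0.0 0.0
0.105 [155.5 228.4] [99, 141, 112, 94, 101, 62, 68, 73, 88, 98, 107, 113, 121, 126, 132, 136, 138, 142, 144, 145, 146]
0.12 [146.7 228.6] [42, 36, 37, 37, 39, 43, 66, 85, 95, 104, 111, 119, 125, 131, 135, 139, 142, 144, 145, 146, 145]
0.15 [129.  228.9] [35, 56, 67, 67, 67, 67, 67, 67, 66, 69, 102, 123, 136, 139, 142, 144, 145, 145, 145, 145, 145]
-0.105 [281.9 226.2] [145, 144, 145, 143, 145, 146, 147, 147, 139, 132, 137, 132, 147, 147, 147, 147, 147, 145, 140, 90, 116]
-0.12 [291.1 226. ] [144, 142, 145, 109, 109, 53, 55, 101, 99, 125, 136, 94, 77, 86, 118, 119, 119, 118, 120, 119, 120]
-0.15 [309.4 225.7] [147, 148, 147, 147, 148, 148, 147, 147, 144, 118, 134, 133, 147, 148, 148, 146, 144, 143, 144, 100, 118]
tipL [[68, 107, 102, 73, 62, 65, 69], [67, 103, 91, 101, 88, 67, 89], [62, 103, 93, 118, 102, 85, 104], [59, 104, 100, 94, 94, 99, 114], [54, 103, 101, 104, 104, 113, 142]]
tipR [[147, 138, 63, 61, 80, 141, 148], [145, 127, 84, 100, 94, 142, 148], [146, 128, 99, 120, 112, 141, 147], [146, 143, 114, 111, 126, 141, 147], [143, 143, 143, 143, 140, 140, 146]]
```

Request:
move_arm(
  motion="0 0 0.6 0 0 0 -1;0 0 0.7 0 0 0 -1;0 0 0.7 0 0 0 -1;0 0 0.7 0 0 0 -1;0 0 0.7 0 0 0 -1;0 0 0.6 0 0 0 -1;0 0 0.5 0 0 0 -1;0 0 0.4 0 0 0 -1;0 0 0.3 0 0 0 -1;0 0 0 0 0 0 -1",
  newtons=100,
)

```text
t: 26.1
tool_pos: [0.5325, 0.2105, 0.1432]
orientation: [0.701, 0.713, -0.0, -0.0]
contact_force: [0.3, 0.2, -4.3]
gripper_width: 0.01
```

Request:
move_arm(
  motion="0 0 0.1 0 0 0 -1;0 0 0.1 0 0 0 -1;0 0 0.1 0 0 0 -1;0 0 0.1 0 0 0 -1;0 0 0 0 0 0 -1;0 0 0 0 0 0 -1;0 0 0 0 0 0 -1;0 0 0 0 0 0 -1;0 0 0 0 0 0 -1;0 0 0 0 0 0 -1",
)

```text
t: 27.1
tool_pos: [0.5329, 0.2107, 0.1425]
orientation: [0.701, 0.713, 0.001, 0.0]
contact_force: [-10.1, -4.3, 23.5]
gripper_width: 0.0101
```

```bash
python3 - <<'E'
from h import *
q=readout.sense(); print(q['moment'].round(2),q['contact_force'].round(1),q['tool_pos'])
s=snap('scene','s12')
a=cv2.imread('pics/s12.png'); cv2.imwrite('pics/z12.png',cv2.resize(a[110:260,270:470],None,fx=4,fy=4,interpolation=cv2.INTER_CUBIC))
E
```

```text
[-0.59  1.5   0.02] [-10.1  -4.3  23.5] [0.53286509 0.21065857 0.14253144]
```

Both hooks carry load: the bar pushes back with about 28 N, only 0.6 N m from balanced, at the expected seat height. I'll ease the side load before letting go.

Request:
move_arm(
  motion="0 -0.1 0 0 0 0 -1;0 -0.1 0 0 0 0 -1;0 0 0 0 0 0 -1;0 0 0 0 0 0 -1;0 0 0 0 0 0 -1;0 0 0 0 0 0 -1;0 0 0 0 0 0 -1;0 0 0 0 0 0 -1;0 0 0 0 0 0 -1;0 0 0 0 0 0 -1",
)

```text
t: 28.15
tool_pos: [0.5328, 0.2107, 0.1426]
orientation: [0.701, 0.713, 0.002, 0.002]
contact_force: [-2.8, -4.2, 18.1]
gripper_width: 0.0101
```

Request:
move_arm(
  motion="0 0 -0.1 0 0 0 -0.9;0 0 0 0 0 0 -0.6;0 0 0 0 0 0 -0.2;0 0 0 0 0 0 0.3;0 0 0 0 0 0 1;0 0 0 0 0 0 1;0 0 0 0 0 0 1;0 0 -0.5 0 0 0 1;0 0 -1 0 0 0 1;0 0 -1.5 0 0 0 1",
)

```text
t: 29.15
tool_pos: [0.5302, 0.2104, 0.1708]
orientation: [0.701, 0.713, -0.001, -0.0]
contact_force: [-0.3, 0.5, 0.6]
gripper_width: 0.0853
```

```bash
python3 - <<'E'
from h import *
s=snap('scene','s13');plan([.532,.211,.3],.9,10)
a=cv2.imread('pics/s12.png',0).astype(int);b=cv2.imread('pics/s13.png',0).astype(int)
d=cv2.GaussianBlur(np.abs(a-b).astype(np.uint8),(0,0),1.5)>12
ys,xs=np.nonzero(d); print('diff bbox',xs.min(),xs.max(),ys.min(),ys.max())
R0=R.from_euler('z',.9,degrees=True); c=np.array([.5328,.2107,.161])
print('bar/foot px',proj(s,R0.apply([[0,.16,0],[0,-.16,0],[.035,-.08,-.109],[-.035,-.08,-.109]])+c).round(0).tolist())
def cnt(x,y,r=6): return int(d[y-r:y+r,x-r:x+r].sum())
print([cnt(*map(int,u)) for u in proj(s,R0.apply([[0,.16,0],[0,-.16,0],[.035,-.08,-.109],[-.035,-.08,-.109]])+c)])
E
```

```text
now [0.5319 0.211  0.1739] jaw 0.94 z [ 0.0034  0.0013 -1.    ] F [0.4 0.  2.7] w 0.08532251612647593 t 29.2
0.0 0.01 -1.26 0.02 -0.01 0.0
0.0 0.0 -1.26 0.02 -0.01 0.0
0.0 0.0 -1.26 0.02 -0.01 0.0
0.0 0.0 -1.26 0.02 -0.01 0.0
0.0 0.0 -1.26 0.02 -0.01 0.0
0.0 0.0 -1.26 0.02 -0.01 0.0
0.0 0.0 -1.26 0.02 -0.01 0.0
0.0 0.0 -1.26 0.02 -0.01 0.0
0.0 0.0 -1.26 0.02 -0.01 0.0
-0.0 0.0 -1.26 0.02 -0.01 0.0
diff bbox 40 443 0 238
bar/foot px [[381.0, 142.0], [307.0, 221.0], [340.0, 239.0], [315.0, 226.0]]
[35, 0, 0, 0]
```

Module is hanging still, with bar and foot pixels unchanged. Retreat up.

Request:
move_arm(
  motion="0 0 -1 0 0 0 1;0 0 -1.5 0 0 0 1;0 0 -2 0 0 0 1;0 0 -2 0 0 0 1;0 0 -2 0 0 0 1;0 0 -1.5 0 0 0 1;0 0 -1 0 0 0 1;0 0 0 0 0 0 1;0 0 0 0 0 0 1;0 0 0 0 0 0 1",
)

```text
t: 30.2
tool_pos: [0.5299, 0.2103, 0.2794]
orientation: [0.701, 0.713, -0.001, -0.0]
contact_force: [0.4, -0.4, -0.3]
gripper_width: 0.0853
```

```bash
python3 - <<'E'
from h import *
s=snap('scene','s14');w=snap('wrist','w14')
q=readout.sense();print(q['t'],q['tool_pos'],q['contact_force'].round(1))
d=R.from_euler('z',.9,degrees=True); c=np.array([.5328,.2107,.167])
g=cv2.GaussianBlur(cv2.imread('pics/w14.png',0),(0,0),.7).astype(int)
for y in(.14,.10,.05,.0,-.03):
    u=[proj(w,d.apply([x,y,0])+c)[0] for x in np.arange(-.03,.031,.004)]
    print(y,u[7].round(),[int(g[int(v[1]),int(v[0])]) if 0<=v[1]<480 else -1 for v in u])
a=cv2.imread('pics/s12.png',0).astype(int);b=cv2.imread('pics/s14.png',0).astype(int);o=cv2.imread('pics/sc0.png',0).astype(int)
D=np.abs(a-b)
for n,P in dict(barR=[0,-.15,0],barR2=[0,-.1,0],foot=[.03,-.08,-.115],foot2=[.035,.05,-.115],barL=[0,.15,0]).items():
    x,y=map(int,proj(s,d.apply(P)+c)[0]); print(n,x,y,'s12-s14 mean diff',D[y-5:y+5,x-5:x+5].mean().round(1))
# short module unchanged vs start
print('short diff',np.abs(o-b)[270:370,145:215].mean().round(1))
E
```

```text
30.3 [0.53003691 0.21032683 0.27937401] [-0.3 -0.1 -0.2]
0.14 [321.  15.] [143, 143, 143, 144, 144, 144, 126, 90, 91, 95, 105, 102, 142, 143, 143, 143]
0.1 [321.  88.] [148, 149, 148, 137, 102, 103, 104, 139, 139, 107, 102, 108, 103, 104, 147, 148]
0.05 [321. 167.] [143, 136, 51, 129, 151, 151, 140, 146, 146, 84, 38, 43, 60, 58, 151, 151]
0.0 [321. 237.] [144, 131, 55, 69, 81, 80, 97, 148, 150, 99, 39, 53, 59, 58, 151, 151]
-0.03 [321. 275.] [149, 131, 57, 80, 89, 88, 94, 149, 149, 59, 38, 43, 59, 57, 151, 151]
barR 309 216 s12-s14 mean diff 2.1
barR2 322 202 s12-s14 mean diff 2.7
foot 337 237 s12-s14 mean diff 2.0
foot2 367 205 s12-s14 mean diff 3.0
barL 379 142 s12-s14 mean diff 4.0
short diff 3.3
```

The module hangs where it was released, and nothing has moved. The short module matches its starting picture. Handing in.

```bash
python3 -c "
from bench import sign_off
print(sign_off())"
```

```text
the job is handed in; nothing more can be done
None
```

The long module hangs by its bar on both hooks, and the job was handed in at about 30.3 s. The short module was left where it stood.

**What went wrong:** On the first carry I crossed too low, and the module's foot end struck the right hook. It turned about 76° and slid about 47 mm along the bar in the grip. I lifted clear and rolled it partway upright against the table. At about 47° I let go so it tipped the rest of the way onto its foot, then I regripped it at its centre. The second carry went over the hooks. I lowered the module until the bar sat down, then let go.

**Checks before letting go:** The bar pushed back with about 28 N at the expected height, nearly balanced between the two hooks.

**Checks after letting go:**
- The bar and foot pixels in the scene image did not change.
- The wrist image showed the bar where predicted.
- The short module's image matched the start.
- The robot was clear, with no contact force.

**Not fully verified:**
- **Collision force:** The highest wrist force I read was about 65 N, against the 120 N limit, but readings come only at the end of each call, so the peak in the collision is unknown. The turned bar may also have pressed on the gripper body with more than 40 N.
- **Final seating:** I had used up my picture views, so I checked it by image code and forces, not by eye.

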